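# Clear the grill's deck and put its gas knob back

## Robot

A 6-joint arm with a two-finger parallel gripper is mounted at the origin on the work surface. World frame = base frame: x ahead of the robot, y to its left, z up, the work surface at z = 0. Lengths are in mm, angles in rad, forces in N, time in s.
With the tool pointing down it reaches from about 350 to 975 mm from the base axis. Payload 7.1 kg.
Tool frame: the origin (TCP) lies midway between the tips of the shut fingers; the grasp point (between the pads) lies 19 mm behind it (ctrl.grip_depth is the distance from the TCP to the grasp point, in mm); z points along the fingers, y is the line along which they close (so a half turn about z gives the same grasp; the last joint's range is limited). The gripper opens to 88 mm and grips with 3 to 60 N. Pads are 20 mm wide; open, the fingers measure 115 mm over their backs; the gripper's body (75 mm by 178 mm) begins 61 mm behind the grasp point.
Start: joints at [-1.319, 0.423, 1.63, -0, 1.089, -0.019], TCP at [167.208, -602.201, 222.675] pointing down, gripper open.
Joint ranges: [-3, 3], [-0.9, 2.11], [0.09, 2.58], [-1.31, 4.45], [0.11, 2.69], [-2.54, 2.54]. Speed limits (rad/s): [2.39, 2.39, 3.01, 3.14, 3.14, 3.14].

## Interface

Orientations are given as a rotation vector (axis times angle).
In Python, from workcell import ctrl, cams gives the robot as it stands.
- The arm moves only by the tool move_arm, never from a script. Its argument "steps" is a list of rows, each a list of 3 entries, a list of its own where there are three numbers: the shift along the tool's x, y, z in units of 25 mm (1.0 is 25 mm), then the turn about the tool's z in units of 5 degrees (1.0 is 5 degrees), then the closure, from 0 (fully open) to 1 (shut). A call has 1 to 20 rows; each row shifts and turns the commanded pose from where the row before left it, along the tool's axes as they then stand; what a row does not reach is not made up. A row lasts 1/12 s, in which the tool goes at most 41.7 mm and 7.16 degrees, less where a joint would pass 70% of its speed; a pose out of reach is approached as far as the arm can. A call is refused whole if a number of a shift passes 1 or a number of a turn 1, either way. A call with a gripper value outside its range is refused whole. The fingers move at their own pace and stop on an object; the grip force is fixed at half the most. Time passes only in rows, so rows that do not move let the fingers close. It gives the time, the measured TCP pose, the force, the opening and the grip force at its end, in the units of the state.
- ctrl.get_obs(): the state, without advancing time (a new reading comes with each control period).
- cams.get_image(name): name is "side" or "top" or "wrist"; returns a dict with "image" (420x560x3 uint8, red, green, blue), "camera_matrix" (3x3 intrinsics, pixels), "xyz" and "rotation" of the camera in the world; the wrist camera has in their place "mount" (4x4, takes a point from camera to tool coordinates, whose origin is the TCP and whose axes are the flange's). Camera axes: x right, y down, z forward; pixel columns grow to the right and rows downward; lengths in mm; the calibration is good to about 2 mm. A picture is of the moment at which its call begins: read the wrist's pose just before it. There is no depth.
- ctrl.close_job(): hands the job in; it is judged then, once.
Trained networks look in the newest picture that a camera, given by its name, has taken for a name from the list of things; names that differ only in an ending like _2 or _b are one class to them, and where a whole thing is asked for, a point or a joint stands for the part that bears it (a point fixed in the world has none). Each returns a list of dicts, best first, with "p" (0 to 1); they miss things now and then, are a little off and sometimes report something else, mostly with a low value. They report only what shows in the picture. A call takes as long as a camera call.
- cams.boxes_of(camera, thing): "rect" ([centre column, centre row, width, height] in pixels, round what is visible of it).
- cams.cut_out(camera, thing): "pixels" (420x560 bool, what is visible of it) and "rect" ([centre column, centre row, width, height] in pixels, round what is visible of it).
The state is a dict: "t": time; "qpos": joint angles; "qvel": joint speeds; "joint_torque": joint torques, N m; "ee_pos": TCP position; "orientation": TCP orientation; "ft_force": force on the tool from outside, world axes, zero at the start; "moment": the same for the moment, N m; "width": finger opening in mm; "grasp_force": force on a finger pad.
Only numpy, scipy, OpenCV 4.12 (cv2) and the standard library are available. Lean on these libraries where they do the work, as an engineer would, in place of code of your own. Each camera call takes 0.05 s, during which the arm holds its last target. There are 200 camera calls.

## Task

Get the gas grill ready for lighting: with the red scraper, not your fingers, sweep the four stray lava stones off the steel deck into the firebox, and lay the scraper flat on the bench again. Then put the knob back on the splined gas-tap stem - turn it until the splines mesh and slide it fully home - push it well in against the tap's spring, and finish there, still gripping the knob and keeping it pushed in. Leave the ramekin, thermometer and skewers alone.

Things in the scene. Friction and masses are not known exactly. Their poses are not given: they have to be found in the camera images.
- grill: Fixed stainless tabletop lava-rock gas grill, 300 mm (x) by 460 mm (y), flat top 100 mm above the bench. Origin: centre of its underside. The half with negative y is a flat steel deck, the half with positive y the open firebox. The gas tap stands on the near part of the deck (x about -0.08); the stray stones lie on the far part (centres x = 0.018 to 0.078, y = -0.115 to -0.032).
- firebox (a point): Middle of the firebox mouth, level with the deck, at (0, 0.100, 0.100) of the grill, same axes. The open pit spans +-0.120 along x and +-0.100 along y from here; the edge towards the deck is flush, without a lip. Fixed lava stones and burner tubes fill its bottom, about 45 mm below the deck.
- stone1: Loose stray lava stone, dark grey-brown lump about 25 x 22 x 18 mm, 13 g, lying flat on the grill's deck beside the firebox. Origin at its middle (9 mm above the deck at the start). All four are alike.
- stone2: Loose stray lava stone, dark grey-brown lump about 25 x 22 x 18 mm, 13 g, lying flat on the grill's deck beside the firebox. Origin at its middle (9 mm above the deck at the start). All four are alike.
- stone3: Loose stray lava stone, dark grey-brown lump about 25 x 22 x 18 mm, 13 g, lying flat on the grill's deck beside the firebox. Origin at its middle (9 mm above the deck at the start). All four are alike.
- stone4: Loose stray lava stone, dark grey-brown lump about 25 x 22 x 18 mm, 13 g, lying flat on the grill's deck beside the firebox. Origin at its middle (9 mm above the deck at the start). All four are alike.
- scraper: Loose red plastic grill scraper, 200 mm long, about 0.13 kg, lying flat on the bench. Origin: under its middle, at its underside; x points from handle to head, z up. The head is a straight upright bar: 120 mm wide (y), 28 mm high, 14 mm thick, front face at x = 0.090, lower edge at z = 0. Handle 24 mm wide, z = 0.008 to 0.030, x = -0.110 to 0.045.
- scraper_grip (a point): Point inside the scraper's handle near its balance point, at x = -0.010, z = 0.019 of the scraper: grip here across the 24 mm wide handle, from above.
- knob: Loose black plastic gas knob upright on the bench, 40 mm high, about 0.07 kg. Origin: centre of its underside, the mouth of its socket. Round skirt 52 mm across and 18 mm high; on it a straight grip bar 44 mm long (along x), 14 mm wide and 22 mm high (z = 0.018 to 0.040) to grip across. The knob fits the stem alike after half a turn, but not after a quarter turn.
- knob_socket (a point): Middle of the socket's floor inside the knob, 14 mm above the underside, on the axis, axes as the knob. The socket is a cross: a wide slot, 10 mm wide and 18 mm long along x (in line with the grip bar), and a narrow slot, 4.5 mm wide and 18 mm long along y. Home, this point lies on stem_tip and the wide slot over the wide ribs.
- stem_tip (a point): Centre of the top of the gas tap's upright brass stem, 24 mm above the deck when out; moves with the stem. x runs along the two wide ribs (8 mm thick, spanning 16 mm), y along the two narrow ribs (2.5 mm thick, spanning 16 mm), z up; top 1.5 mm tapered. The stem does not turn. Below is a dark bezel 50 mm across, 4 mm thick; the home knob's underside is 6 mm above it.
- stem (a joint): How far the stem is pushed in, m: 0 = out, 0.005 = stop. A spring resists with 5 N at 0 rising to 10 N at 0.005 and pushes it out again.
- ramekin: White ceramic ramekin, 86 mm across, 45 mm high; bystander. Origin: centre of its underside.
- probe: Stainless dial meat thermometer lying down, dial 44 mm across, stem 125 mm long along its x; bystander. Origin under the dial.
- skewer1: Flat steel skewer, 320 mm long (x), 4 mm thick; bystander. Origin under it, near its middle.
- skewer2: Flat steel skewer like skewer1; bystander.

How it is judged:
By the outcome, as a careful person would: the job done as asked, in the order asked, and still so for the second after the job is handed in, while the arm keeps its last pose, push and grip.
It also fails if it takes over 64 s, if anything falls off the work surface, if the arm or the gripper's body presses on something with over 40 N, if the wrist force passes 120 N, or if a joint passes its speed limit or range.

## Working session

There is one attempt and no reset: what is moved stays moved. The work goes in short steps, Python scripts to look and compute and a tool call to move; the robot and the scene stay as the last step left them, time stands still between calls to the robot, and variables do not carry over. Pictures are saved under pics/ and viewed, at most 10 in all, crops included, and the job is handed in when it is done.

Besides the shell and the picture viewer there is one more tool, called after "Request:" as name(argument=value, ...), one argument or row to a line, values as JSON. move_arm: Moves the arm, as the interface text tells. Its arguments: {"type":"object","properties":{"steps":{"type":"array"}},"required":["steps"]}

```bash
ls; mkdir -p pics
python3 - <<'E'
from workcell import ctrl,cams
import cv2,numpy as np
o=ctrl.get_obs();print(o['t'],o['ee_pos'],o['orientation'],o['width'])
for n in ["side","top"]:
    d=cams.get_image(n);cv2.imwrite(f"pics/{n}0.png",d["image"][...,::-1])
    print(n,d["camera_matrix"].tolist(),d["xyz"],np.round(d["rotation"],4).tolist())
    for t in ["grill","stone1","scraper","knob","stem","ramekin","probe","skewer1"]:
        print(t,[(round(b["p"],2),np.round(b["rect"],1).tolist()) for b in cams.boxes_of(n,t)][:5])
E
```

```text
pics
0.0 [ 167.08634746 -601.69211548  221.91273116] [-3.11137776e+00 -4.23863677e-01  2.78505882e-04] 87.8586434215356
side [[400.23902839720773, 0.0, 281.7327050678391], [0.0, 400.23902839720773, 207.9266540325236], [0.0, 0.0, 1.0]] [119.23984113 465.85784726 831.58822788] [-0.8686, 2.5649, -1.077]
grill [(0.6, [195.1, 310.6, 244.6, 218.7])]
stone1 [(0.54, [212.1, 238.9, 13.1, 13.2]), (0.51, [226.2, 243.4, 10.7, 6.5])]
scraper [(0.58, [336.1, 210.4, 64.2, 53.2]), (0.54, [274.0, 175.8, 14.7, 6.7])]
knob [(0.67, [279.8, 198.4, 14.8, 16.7])]
stem [(0.52, [267.2, 260.0, 9.6, 7.0]), (0.43, [334.6, 211.2, 61.1, 49.0])]
ramekin [(0.78, [330.2, 160.8, 22.0, 23.5])]
probe [(0.57, [270.6, 176.3, 13.8, 10.6])]
skewer1 [(0.64, [397.0, 169.8, 48.4, 18.7]), (0.6, [377.4, 171.4, 67.0, 25.9]), (0.58, [225.0, 242.9, 13.2, 6.3]), (0.32, [272.4, 176.4, 14.1, 10.1])]
top [[491.98666822177205, 0.0, 275.30102816012106], [0.0, 491.98666822177205, 209.09817981703074], [0.0, 0.0, 1.0]] [ 310.70900787 -128.33586652 1297.60650742] [-2.1267, 2.1094, -0.1975]
grill [(0.97, [162.6, 211.6, 204.2, 132.1])]
stone1 [(0.46, [206.3, 181.6, 2.2, 13.6])]
scraper [(0.55, [347.0, 236.4, 76.8, 46.9])]
knob [(0.68, [313.6, 184.9, 15.3, 16.9]), (0.25, [164.2, 210.8, 197.3, 131.4])]
stem []
ramekin [(0.97, [408.2, 190.3, 32.1, 27.5]), (0.58, [314.1, 182.8, 19.5, 20.3])]
probe [(0.73, [350.0, 131.9, 13.4, 58.6])]
skewer1 [(0.85, [438.4, 241.1, 13.3, 120.1]), (0.72, [457.8, 239.9, 14.6, 121.5])]
```

View pics/top0.png

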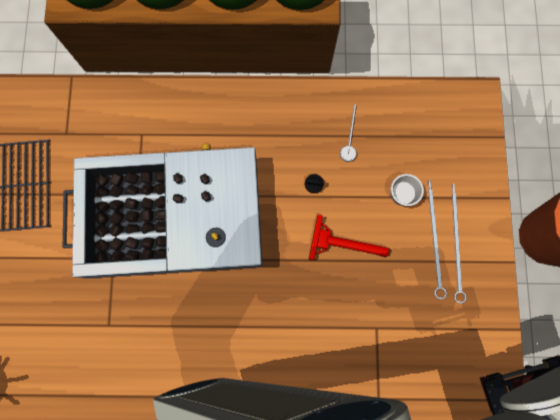

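View pics/side0.png

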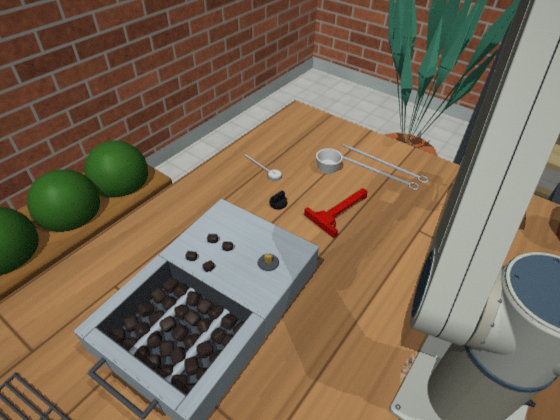

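The top view shows the scraper at about (317–390, 215–258), the knob at (315,184), the stem at (215,237) and the stones near (178–206, 179–198). The side view agrees.

```bash
cat > h.py <<'E'
from workcell import ctrl,cams
import cv2,numpy as np
from scipy.spatial.transform import Rotation as R
def pose():
    o=ctrl.get_obs();T=np.eye(4);T[:3,:3]=R.from_rotvec(o['orientation']).as_matrix();T[:3,3]=o['ee_pos'];return T
def cam(n):
    P=pose();d=cams.get_image(n);C=np.eye(4)
    if n=="wrist": C=P@np.array(d["mount"])
    else: C[:3,:3]=R.from_rotvec(d["rotation"]).as_matrix();C[:3,3]=d["xyz"]
    return d["image"],np.array(d["camera_matrix"]),C
def w(uv,z,K,C):
    uv=np.atleast_2d(np.asarray(uv,float));r=np.c_[uv,np.ones(len(uv))]@np.linalg.inv(K).T@C[:3,:3].T
    return C[:3,3]+r*((z-C[2,3])/r[:,2])[:,None]
def px(p,K,C):
    q=(np.atleast_2d(p)-C[:3,3])@C[:3,:3]@K.T;return q[:,:2]/q[:,2:]
def pca(p):
    m=p.mean(0);u,s,v=np.linalg.svd(p-m,full_matrices=False);return m,v[0],s/np.sqrt(len(p))
def delta(target,yawdir=None):
    "shift in tool axes (units) to world target; yaw units so tool y lies along yawdir"
    P=pose();print("tool x",P[:3,0].round(3),"y",P[:3,1].round(3),"tcp",P[:3,3].round(1))
    print("shift units",(P[:3,:3].T@(np.array(target)-P[:3,3])/25).round(2))
    if yawdir is not None:
        l=P[:3,:3].T@np.array([*yawdir,0]);a=np.degrees(np.arctan2(-l[0],l[1]));a=(a+90)%180-90;print("turn units",round(a/5,2),"q6",ctrl.get_obs()['qpos'][5])
E
python3 - <<'E'
from h import *
im,K,C=cam("top")
hsv=cv2.cvtColor(im,cv2.COLOR_RGB2HSV).astype(int)
red=((hsv[...,0]<6)|(hsv[...,0]>174))&(hsv[...,1]>190)&(hsv[...,2]>90)
red[:200]=0;red[280:]=0;red[:,:300]=0;red[:,400:]=0
ys,xs=np.nonzero(red);p=w(np.c_[xs,ys],20,K,C)[:,:2];m,v,s=pca(p);print("scr",len(p),m,v,s)
v=-v if v[1]<0 else v; t=(p-m)@v; print(t.min(),t.max()); hd=p[t>t.max()-20].mean(0); tl=p[t<t.min()+40].mean(0);print("head",hd,"tail",tl, (hd-tl)/np.linalg.norm(hd-tl))
print("knob",w([[314,184]],30,K,C),"stem",w([[215,237]],124,K,C))
print("stones",w([[178,179],[205,180],[178,198],[206,196]],110,K,C)[:,:2].round())
print("corners",w([[254,149],[261,264],[73,158],[75,275]],100,K,C)[:,:2].round())
delta([m[0],m[1],200],None)
im,K,C=cam("wrist");print(C.round(3),K)
E
```

```text
scr 1031 [ 472.71454685 -287.67291994] [0.19501048 0.98080116] [61.63995603 20.04279764]
-129.1967112646949 70.94755855082366
head [ 484.41176099 -226.7904124 ] tail [ 451.06831946 -394.46946325] [0.19503408 0.98079647]
knob [[ 625.32515005 -221.7368812    30.        ]] stem [[469.06978883  24.01766744 124.        ]]
stones [[616. 123.]
 [614.  55.]
 [567. 120.]
 [573.  51.]]
corners [[698. -65.]
 [407. -87.]
 [671. 394.]
 [377. 363.]]
tool x [0.964 0.267 0.   ] y [ 0.267 -0.964  0.   ] tcp [ 167.2 -602.2  222.7]
shift units [15.14 -8.85  0.91]
[[ 2.67000e-01 -9.23000e-01 -2.76000e-01  2.42220e+02]
 [-9.64000e-01 -2.56000e-01 -7.60000e-02 -5.81431e+02]
 [-0.00000e+00  2.86000e-01 -9.58000e-01  3.84267e+02]
 [ 0.00000e+00  0.00000e+00  0.00000e+00  1.00000e+00]] [[322.59987874   0.         275.86585065]
 [  0.         322.59987874 207.99223435]
 [  0.           0.           1.        ]]
```

Request:
move_arm(
  steps=[
    [[0.97,-0.52,0],0,0],
    [[0.97,-0.52,0],0,0],
    [[0.97,-0.52,0],0,0],
    [[0.97,-0.52,0],0,0],
    [[0.97,-0.52,0],0,0],
    [[0.97,-0.52,0],0,0],
    [[0.97,-0.52,0],0,0],
    [[0.97,-0.52,0],0,0],
    [[0.97,-0.52,0],0,0],
    [[0.97,-0.52,0],0,0],
    [[0.97,-0.52,0],0,0],
    [[0.97,-0.52,0],0,0],
    [[0.97,-0.52,0],0,0],
    [[0.97,-0.52,0],0,0],
    [[0.97,-0.52,0],0,0],
    [[0,0,0],-1,0],
    [[0,0,0],-1,0],
    [[0,0,0],-1,0],
    [[0,0,0],-1,0],
    [[0,0,0],-1,0],
  ],
)

```text
t: 2.67
ee_pos: [465.7, -316.9, 222.7]
orientation: [2.945, 1.095, 0.0]
ft_force: [-0.7, 0.8, -0.3]
width: 88.1
grasp_force: 0.0
```

Request:
move_arm(
  steps=[
    [[0,0,0],-1,0],
    [[0,0,0],-1,0],
    [[0,0,0],-1,0],
    [[0,0,0],-1,0],
    [[0,0,0],-1,0],
    [[0,0,0],-1,0],
    [[0,0,0],-1,0],
    [[0,0,0],-0.6,0],
    [[0,0,0],0,0],
  ],
)

```text
t: 3.42
ee_pos: [465.5, -317.0, 222.7]
orientation: [2.431, 1.99, -0.0]
ft_force: [0.2, -0.2, 0.0]
width: 88.3
grasp_force: 0.0
```

Run:
```python
from h import *
im,K,C=cam("wrist");cv2.imwrite("pics/w1.png",im[...,::-1])
hsv=cv2.cvtColor(im,cv2.COLOR_RGB2HSV).astype(int)
red=((hsv[...,0]<6)|(hsv[...,0]>174))&(hsv[...,1]>190)&(hsv[...,2]>90)
ys,xs=np.nonzero(red);p=w(np.c_[xs,ys],25,K,C)[:,:2];m,v,s=pca(p);v=-v if v[1]<0 else v
n=np.array([v[1],-v[0]])
t=(p-m)@v
print(len(p),m,v,t.min(),t.max(),xs.min(),xs.max(),ys.min(),ys.max())
# handle midline at fixed slices
for a in np.arange(t.min()+5,t.max(),15):
    q=p[abs(t-a)<3];y=(q-m)@n;c=m+a*v+n*(y.min()+y.max())/2;print(round(a),c.round(1),round(np.ptp(y),1))
delta([467,-316,150],[.981,-.195])
```

```text
5622 [ 473.08457858 -278.00163412] [0.19991203 0.97981385] -136.44615958086288 61.39155154742141 220 333 89 261
-131 [ 446.9 -406.8] 21.9
-116 [ 449.9 -392.1] 21.7
-101 [ 452.9 -377.4] 21.5
-86 [ 455.8 -362.7] 21.2
-71 [ 458.8 -348. ] 21.0
-56 [ 461.7 -333.3] 20.8
-41 [ 464.7 -318.6] 20.5
-26 [ 468.2 -304. ] 21.4
-11 [ 471.2 -289.3] 21.2
4 [ 473.6 -274.5] 22.0
19 [ 476.5 -259.8] 47.6
34 [ 480.  -245.2] 69.6
49 [ 482.5 -230.4] 118.5
tool x [0.2  0.98 0.  ] y [ 0.98 -0.2   0.  ] tcp [ 465.6 -317.   222.7]
shift units [0.05 0.05 2.91]
turn units -0.06 q6 -0.41734397121998024
```

View pics/w1.png

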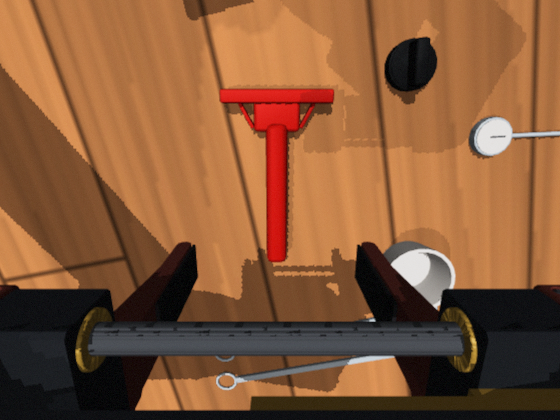

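The wrist view shows the scraper centred between the fingers, with the handle at column 277 and the head at row 95. The knob is at (411,65). Descend and grip.

Request:
move_arm(
  steps=[
    [[0.05,0,1],0,0],
    [[0,0,1],0,0],
    [[0,0,1],0,0],
    [[0,0,1],0,0],
    [[0,0,1],0,0],
    [[0,0,1],0,0],
    [[0,0,1],0,0],
    [[0,0,0.9],0,0],
    [[0,0,0.6],0,0],
    [[0,0,0.25],0,0],
    [[0,0,0],0,0.5],
    [[0,0,0],0,1],
    [[0,0,0],0,1],
    [[0,0,0],0,1],
    [[0,0,0],0,1],
    [[0,0,0],0,1],
    [[0,0,0],0,1],
    [[0,0,0],0,1],
  ],
)

```text
t: 4.97
ee_pos: [465.9, -315.9, 4.2]
orientation: [2.432, 1.988, 0.0]
ft_force: [-0.7, 0.3, 0.0]
width: 38.0
grasp_force: 0.0
```

Request:
move_arm(
  steps=[
    [[0,0,0],0,1],
    [[0,0,0],0,1],
    [[0,0,0],0,1],
    [[0,0,0],0,1],
    [[0,0,0],0,1],
    [[0,0,0],0,1],
  ],
)

```text
t: 5.47
ee_pos: [465.8, -315.8, 4.0]
orientation: [-2.433, -1.988, -0.0]
ft_force: [-0.2, -0.6, 1.4]
width: 23.8
grasp_force: 30.0
```

Request:
move_arm(
  steps=[
    [[0,0,-0.4],0,1],
    [[0,0,-0.8],0,1],
    [[0,0,-1],0,1],
    [[0,0,-1],0,1],
    [[0,0,-1],0,1],
    [[0,0,-1],0,1],
    [[0,0,-0.8],0,1],
    [[0,0,-0.4],0,1],
    [[0,0,0],-0.97,1],
    [[0,0,0],-0.97,1],
    [[0,0,0],-0.96,1],
    [[0,0,0],0,1],
  ],
)

```text
t: 6.47
ee_pos: [465.4, -315.5, 163.8]
orientation: [-2.158, -2.282, 0.0]
ft_force: [0.0, -0.3, -0.8]
width: 23.9
grasp_force: 30.0
```

Run:
```python
from h import *
im,K,C=cam("wrist");cv2.imwrite("pics/w2.png",im[...,::-1])
print(pose().round(3).tolist())
for t in ["stone1","stem","grill"]:
    print(t,[(round(b["p"],2),np.round(b["rect"],1).tolist(),w(b["rect"][:2],124 if t=="stem" else 109,K,C).round(1).tolist()) for b in cams.boxes_of("wrist",t)][:6])
```

```text
[[-0.051, 0.999, -0.001, 465.413], [0.999, 0.051, 0.0, -315.509], [0.0, -0.001, -1.0, 163.659], [0.0, 0.0, 0.0, 1.0]]
stone1 []
stem [(0.42, [276.3, 371.9, 73.6, 10.9], [[471.1, -428.4, 124.0]])]
grill []
```

View pics/w2.png

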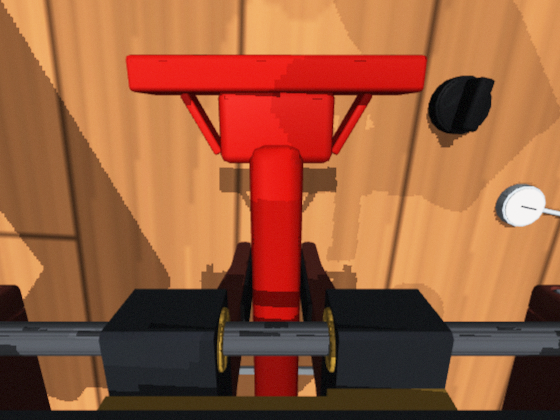

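The scraper is held level, its head at row 72. Now move behind the stones.

Request:
move_arm(
  steps=[
    [[0.5,0.3,0],0,1],
    [[0.87,0.59,0],0,1],
    [[0.87,0.59,0],0,1],
    [[0.87,0.59,0],0,1],
    [[0.87,0.59,0],0,1],
    [[0.87,0.59,0],0,1],
    [[0.87,0.59,0],0,1],
    [[0.87,0.59,0],0,1],
    [[0.87,0.59,0],0,1],
    [[0.87,0.59,0],0,1],
    [[0.38,0.29,0],0,1],
    [[0,0,0],0,1],
    [[0,0,0],0,1],
  ],
)

```text
t: 7.75
ee_pos: [601.3, -90.6, 163.6]
orientation: [-2.161, -2.28, 0.001]
ft_force: [-0.3, -0.0, -1.5]
width: 23.6
grasp_force: 30.0
```

Run:
```python
from h import *
im,K,C=cam("wrist");P=pose()
i2,K2,C2=cam("top")
cv2.imwrite("pics/w3.png",np.hstack([im,cv2.resize(i2[110:300,50:350],None,fx=420/190,fy=420/190)])[...,::-1])
cv2.imwrite("pics/w3.png",cv2.resize(cv2.imread("pics/w3.png"),(800,275)))
print(P.round(3).tolist())
for t in ["stone1","stem"]:
    print(t,[(round(b["p"],2),np.round(b["rect"],1).tolist(),w(b["rect"][:2],124 if t=="stem" else 109,K,C).round(1).tolist()) for b in cams.boxes_of("wrist",t)][:6])
```

```text
[[-0.052, 0.999, -0.001, 600.932], [0.999, 0.052, -0.0, -91.212], [-0.0, -0.001, -1.0, 163.593], [0.0, 0.0, 0.0, 1.0]]
stone1 [(0.94, [239.6, 7.7, 42.2, 15.4], [[571.8, 45.3, 109.0]]), (0.86, [314.2, 7.0, 30.0, 14.1], [[615.7, 48.0, 109.0]])]
stem [(0.7, [299.1, 314.9, 4.1, 11.7], [[620.5, -151.8, 124.0]])]
```

View pics/w3.png

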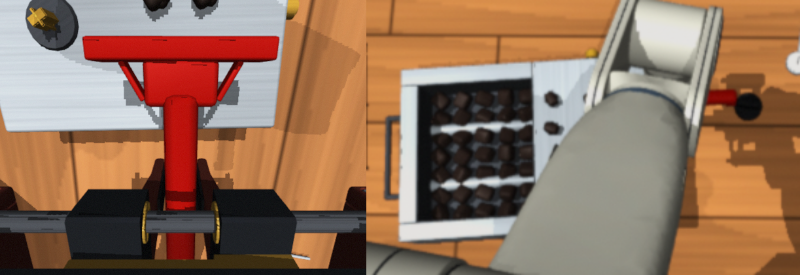

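The view shows two stones at (240,8) and (314,7), ahead of the bar, and the stem clear to the left at about (62,28). Lower and sweep.

Request:
move_arm(
  steps=[
    [[0,0,0.7],0,1],
    [[0,0,0.9],0,1],
    [[0,0,0.5],0,1],
    [[0,0,0.23],0,1],
    [[0,0,0],0,1],
    [[0,0,0],0,1],
  ],
)

```text
t: 8.45
ee_pos: [601.7, -91.0, 105.9]
orientation: [-2.163, -2.279, 0.0]
ft_force: [0.7, 0.8, -1.6]
width: 23.7
grasp_force: 30.0
```

Request:
move_arm(
  steps=[
    [[0.2,0,0],0,1],
    [[0.3,0,0],0,1],
    [[0.3,0,0],0,1],
    [[0.3,0,0],0,1],
    [[0.3,0,0],0,1],
    [[0.3,0,0],0,1],
    [[0.3,0,0],0,1],
    [[0.3,0,0],0,1],
    [[0.3,0,0],0,1],
    [[0.3,0,0],0,1],
    [[0.3,0,0],0,1],
    [[0.3,0,0],0,1],
    [[0.3,0,0],0,1],
    [[0.3,0,0],0,1],
    [[0.3,0,0],0,1],
    [[0.3,0,0],0,1],
    [[0.3,0,0],0,1],
    [[0.3,0,0],0,1],
    [[0.3,0,0],0,1],
    [[0.3,0,0],0,1],
  ],
)

```text
t: 10.12
ee_pos: [593.8, 57.5, 105.7]
orientation: [-2.162, -2.279, -0.0]
ft_force: [0.4, -0.3, -2.0]
width: 24.3
grasp_force: 30.0
```

Request:
move_arm(
  steps=[
    [[0.3,0,0],0,1],
    [[0.3,0,0],0,1],
    [[0.3,0,0],0,1],
    [[0.3,0,0],0,1],
    [[0.2,0,0],0,1],
    [[0,0,0],0,1],
  ],
)

```text
t: 10.62
ee_pos: [592.0, 92.8, 105.7]
orientation: [-2.161, -2.28, -0.0]
ft_force: [0.8, 0.3, -1.2]
width: 23.5
grasp_force: 30.0
```

Run:
```python
from h import *
im,K,C=cam("wrist");P=pose()
i2,K2,C2=cam("side")
cv2.imwrite("pics/w4.png",cv2.resize(np.hstack([im,i2]),(800,300))[...,::-1])
print(P.round(3).tolist())
for t in ["wrist","side"]:
    print(t,[(round(b["p"],2),np.round(b["rect"],1).tolist()) for b in cams.boxes_of(t,"stone1")][:8])
```

```text
[[-0.053, 0.999, -0.0, 591.974], [0.999, 0.053, -0.0, 92.217], [-0.0, -0.0, -1.0, 105.65], [0.0, 0.0, 0.0, 1.0]]
wrist [(0.87, [205.6, 109.8, 18.4, 29.5]), (0.72, [352.8, 117.2, 41.3, 36.1])]
side [(0.58, [197.2, 298.4, 7.3, 3.5]), (0.55, [280.2, 199.5, 15.8, 16.2]), (0.49, [180.4, 294.4, 13.6, 10.1])]
```

View pics/w4.png

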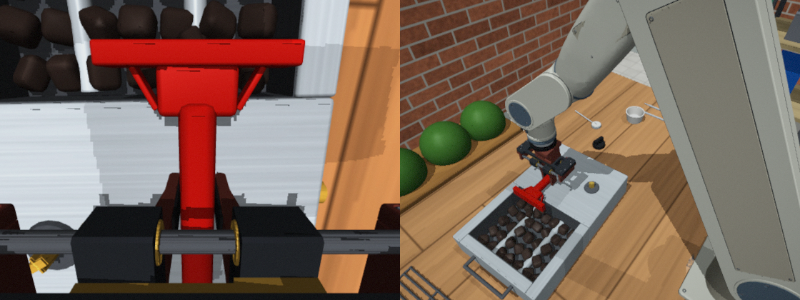

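The deck ahead of the scraper is clear and the head is over the pit. Lift and carry it back to the bench.

Request:
move_arm(
  steps=[
    [[0,0,-0.5],0,1],
    [[0,0,-1],0,1],
    [[-0.3,0,-0.7],0,1],
    [[-0.7,-0.2,-0.2],0,1],
    [[-1,-0.4,0],0,1],
    [[-1,-0.4,0],0,1],
    [[-1,-0.4,0],0,1],
    [[-1,-0.4,0],0,1],
    [[-1,-0.4,0],0,1],
    [[-1,-0.4,0],0,1],
    [[-1,-0.4,0],0,1],
    [[-1,-0.4,0],0,1],
    [[-1,-0.4,0],0,1],
    [[-1,-0.4,0],0,1],
    [[-1,-0.4,0],0,1],
    [[-1,-0.4,0],0,1],
    [[-1,-0.4,0],0,1],
    [[-1,-0.4,0],0,1],
    [[-0.7,-0.3,0],0,1],
    [[-0.3,-0.1,0],0,1],
  ],
)

```text
t: 12.48
ee_pos: [457.5, -318.5, 166.7]
orientation: [2.164, 2.275, -0.0]
ft_force: [0.0, 0.4, -1.5]
width: 23.8
grasp_force: 30.0
```

Run:
```python
from h import *
print(pose().round(3).tolist())
im,K,C=cam("top");cv2.imwrite("pics/t5.png",cv2.resize(im[100:330,40:480],(800,418),interpolation=cv2.INTER_CUBIC)[...,::-1])
print([(round(b["p"],2),np.round(b["rect"],1).tolist()) for b in cams.boxes_of("top","stone1")][:8])
```

```text
[[-0.05, 0.999, 0.001, 457.484], [0.999, 0.05, -0.001, -318.508], [-0.001, 0.001, -1.0, 166.709], [0.0, 0.0, 0.0, 1.0]]
[(0.57, [162.6, 190.1, 5.2, 10.5]), (0.55, [161.1, 208.2, 7.4, 11.5]), (0.42, [151.5, 195.9, 11.0, 12.4]), (0.27, [436.8, 234.2, 9.5, 107.2])]
```

View pics/t5.png

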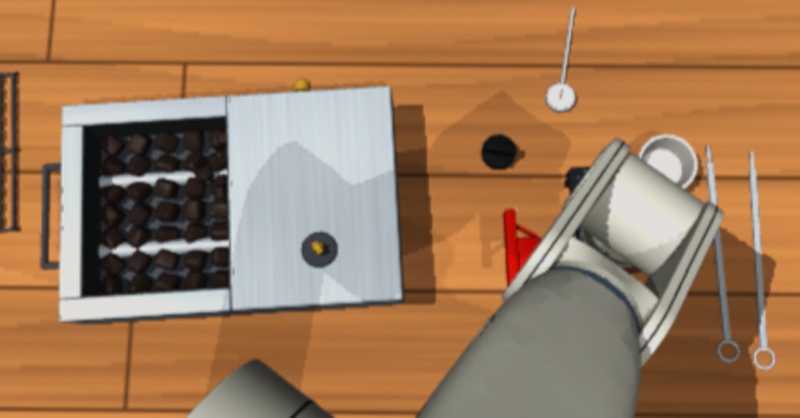

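The deck is empty, and all four stones are gone from it into the pit. Lay the scraper down.

Request:
move_arm(
  steps=[
    [[0,0,0.6],0,1],
    [[0,0,1],0,1],
    [[0,0,1],0,1],
    [[0,0,1],0,1],
    [[0,0,1],0,1],
    [[0,0,0.9],0,1],
    [[0,0,0.6],0,1],
    [[0,0,0.28],0,1],
    [[0,0,0.1],0,1],
    [[0,0,0],0,1],
    [[0,0,0],0,1],
    [[0,0,0],0,0.7],
    [[0,0,0],0,0.5],
    [[0,0,0],0,0.4],
    [[0,0,0],0,0.4],
    [[0,0,0],0,0.4],
    [[0,0,0],0,0.4],
  ],
)

```text
t: 14.0
ee_pos: [458.3, -316.0, 3.7]
orientation: [2.162, 2.279, 0.0]
ft_force: [-0.8, 0.7, 0.2]
width: 52.5
grasp_force: 0.0
```

Request:
move_arm(
  steps=[
    [[0,0,-0.5],0,0.3],
    [[0,0,-0.9],0,0],
    [[0,0,-1],0,0],
    [[0,0,-1],0,0],
    [[0,0,-1],0,0],
    [[0.2,0.5,-1],0,0],
    [[0.4,0.8,-0.5],0,0],
    [[0.5,1,0],0,0],
    [[0.5,1,0],0,0],
    [[0.5,1,0],0,0],
    [[0.5,1,0],0,0],
    [[0.5,1,0],0,0],
    [[0.3,0.57,0],0,0],
    [[0,0,0],0,0],
    [[0,0,0],0,0],
  ],
)

```text
t: 15.25
ee_pos: [625.1, -221.7, 151.3]
orientation: [-2.16, -2.28, 0.001]
ft_force: [0.2, -0.6, -0.3]
width: 87.7
grasp_force: 0.0
```

Run:
```python
from h import *
P=pose();print(P.round(3).tolist())
im,K,C=cam("wrist")
c=cams.cut_out("wrist","knob");print([(round(b["p"],2),np.round(b["rect"],1).tolist()) for b in c][:3],px([625,-222,40],K,C))
r=c[0]["rect"];x,y=int(r[0]),int(r[1]);s=55;cr=im[max(y-s,0):y+s,x-s:x+s];print(x-s,max(y-s,0))
g=cv2.convertScaleAbs(cr,alpha=2.5)
ov=im.copy()
cv2.imwrite("pics/w6.png",np.hstack([cv2.resize(g,(420,420),interpolation=cv2.INTER_CUBIC),im[:,:380]])[...,::-1]);np.savez("k.npz",im=im,m=c[0]["pixels"],K=K,C=C)
```

```text
[[-0.054, 0.999, -0.001, 625.112], [0.999, 0.054, -0.0, -221.679], [-0.0, -0.001, -1.0, 151.33], [0.0, 0.0, 0.0, 1.0]]
[(0.72, [283.1, 196.3, 55.9, 60.5])] [[276.69175307 205.01537747]]
228 141
```

View pics/w6.png

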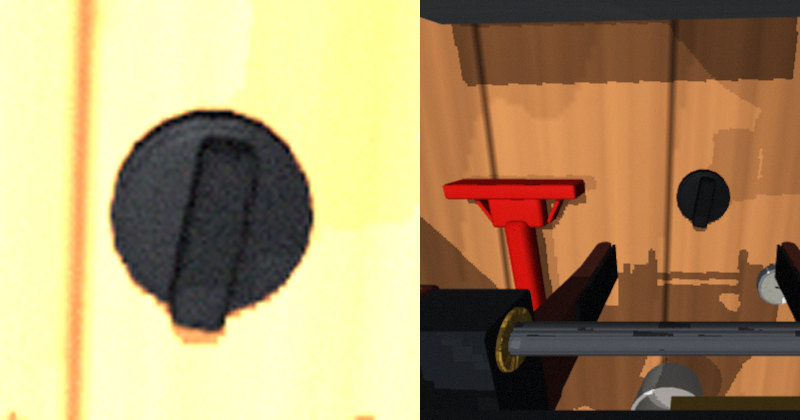

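The knob is at about (283,196), with its grip bar slightly slanted. Compute its pose from the bar corners.

Run:
```python
from h import *
d=np.load("k.npz");K,C=d["K"],d["C"]
c=np.array([[203,143],[255,148],[173,290],[225,297]])/3.818+[228,141]
p=w(c,40,K,C)[:,:2];print(p.round(1))
ax=(p[0]+p[1]-p[2]-p[3])/2;L=np.linalg.norm(ax);print("len",L,"wid",np.linalg.norm(p[1]-p[0]),np.linalg.norm(p[3]-p[2]));u=ax/L
print("centre",p.mean(0),"dir",u,np.degrees(np.arctan2(u[1],u[0])))
# skirt circle: render test
for cen in [p.mean(0)]:
    a=np.linspace(0,2*np.pi,40)
    q=px(np.c_[cen[0]+26*np.cos(a),cen[1]+26*np.sin(a),0*a+18],K,C);print("skirt px box",q.min(0),q.max(0))
    print("in crop",((q.min(0)-[228,141])*3.818).round(),((q.max(0)-[228,141])*3.818).round())
delta([*p.mean(0),25],[u[1],-u[0]])
```

```text
[[ 627.5 -198.1]
 [ 639.3 -198.6]
 [ 622.6 -233.2]
 [ 634.8 -234.3]]
len 35.73316268175267 wid 11.779777740743487 12.264346878746963
centre [ 631.06883327 -216.03380568] dir [0.13213074 0.9912323 ] 82.40726285462478
skirt px box [255.80898582 165.24945704] [310.98937416 218.92133982]
in crop [106.  93.] [317. 298.]
tool x [-0.052  0.999  0.   ] y [ 0.999  0.052 -0.001] tcp [ 624.  -222.5  151.1]
shift units [0.24 0.3  5.04]
turn units 2.12 q6 -0.41230509833781276
```

Run:
```python
from h import *
d=np.load("k.npz");K,C=d["K"],d["C"]
c=np.array([[202,141],[258,146],[170,324],[224,331]])/3.818+[228,141]
p=w(c,40,K,C)[:,:2]
ax=(p[0]+p[1]-p[2]-p[3])/2;L=np.linalg.norm(ax);print("len",L,"wid",np.linalg.norm(p[1]-p[0]),np.linalg.norm(p[3]-p[2]));u=ax/L
cen=p.mean(0);print("centre",cen,"dir",u,np.degrees(np.arctan2(u[1],u[0])))
a=np.linspace(0,2*np.pi,90)
for z in (18,0):
    q=px(np.c_[cen[0]+26*np.cos(a),cen[1]+26*np.sin(a),0*a+z],K,C);print("skirt in crop",((q.min(0)-[228,141])*3.818).round(),((q.max(0)-[228,141])*3.818).round())
delta([*cen,19],[u[1],-u[0]])
```

```text
len 44.59973972986135 wid 12.670933740734124 12.83484589317057
centre [ 631.17462006 -220.01980631] dir [0.10988516 0.99394429] 83.69130440229162
skirt in crop [106. 109.] [316. 313.]
skirt in crop [110.  97.] [309. 290.]
tool x [-0.052  0.999  0.   ] y [ 0.999  0.052 -0.001] tcp [ 624.  -222.5  151.1]
shift units [0.08 0.3  5.28]
turn units 1.86 q6 -0.41230509833781276
```

Request:
move_arm(
  steps=[
    [[0.07,0.27,0],0,0],
    [[0,0,0.8],0.93,0],
    [[0,0,1],0.93,0],
    [[0,0,1],0,0],
    [[0,0,1],0,0],
    [[0,0,0.8],0,0],
    [[0,0,0.45],0,0],
    [[0,0,0.2],0,0],
    [[0,0,0],0,0.5],
    [[0,0,0],0,0.8],
    [[0,0,0],0,1],
    [[0,0,0],0,1],
    [[0,0,0],0,1],
    [[0,0,0],0,1],
    [[0,0,0],0,1],
    [[0,0,0],0,1],
    [[0,0,0],0,1],
    [[0,0,0],0,1],
    [[0,0,0],0,1],
    [[0,0,0],0,1],
  ],
)

```text
t: 17.02
ee_pos: [632.0, -219.9, 19.9]
orientation: [-2.34, -2.096, 0.0]
ft_force: [0.8, -0.0, -0.2]
width: 13.8
grasp_force: 30.0
```

Request:
move_arm(
  steps=[
    [[0,0,0],0,1],
    [[0,0,0],0,1],
    [[0,0,0],0,1],
  ],
)

```text
t: 17.27
ee_pos: [632.0, -219.9, 19.9]
orientation: [-2.34, -2.096, -0.0]
ft_force: [-0.2, 0.2, -0.2]
width: 13.6
grasp_force: 30.0
```

Request:
move_arm(
  steps=[
    [[0,0,-0.6],0,1],
    [[0,0,-1],0,1],
    [[0,0,-1],0,1],
    [[0,0,-1],0,1],
    [[0,0,-1],0,1],
    [[0,0,-1],0,1],
    [[0.4,-0.4,-0.6],0,1],
    [[0.9,-0.96,0],0,1],
    [[0.9,-0.96,0],0,1],
    [[0.9,-0.96,0],0,1],
    [[0.9,-0.96,0],0,1],
    [[0.9,-0.96,0],0,1],
    [[0.9,-0.96,0],0,1],
    [[0.9,-0.96,0],0,1],
    [[0.3,-0.4,0],0,1],
    [[0,0,0],0,1],
    [[0,0,0],0,1],
  ],
)

```text
t: 18.68
ee_pos: [465.1, -25.5, 175.9]
orientation: [2.337, 2.097, 0.002]
ft_force: [-0.5, 0.1, -0.9]
width: 13.9
grasp_force: 30.0
```

Run:
```python
from h import *
P=np.mean([pose() for _ in range(1)],0);print(P.round(3).tolist())
im,K,C=cam("wrist")
c=cams.cut_out("wrist","stem");print([(round(b["p"],2),np.round(b["rect"],1).tolist()) for b in c][:3])
x,y=px([469,24,124],K,C)[0].round().astype(int);print(x,y)
s=50;x0,y0=x-s,max(y-s,0);cr=im[y0:y0+2*s,x0:x0+2*s];print(x0,y0,cr.shape)
cv2.imwrite("pics/w7.png",np.hstack([cv2.resize(cr,(420,420),interpolation=cv2.INTER_CUBIC),im[:,150:530]])[...,::-1]);np.savez("s.npz",im=im,K=K,C=C)
```

```text
[[0.108, 0.994, 0.002, 465.147], [0.994, -0.108, -0.0, -25.458], [-0.0, 0.002, -1.0, 175.925], [0.0, 0.0, 0.0, 1.0]]
[(0.56, [278.5, 150.6, 21.6, 25.3])]
275 157
225 107 (100, 100, 3)
```

View pics/w7.png

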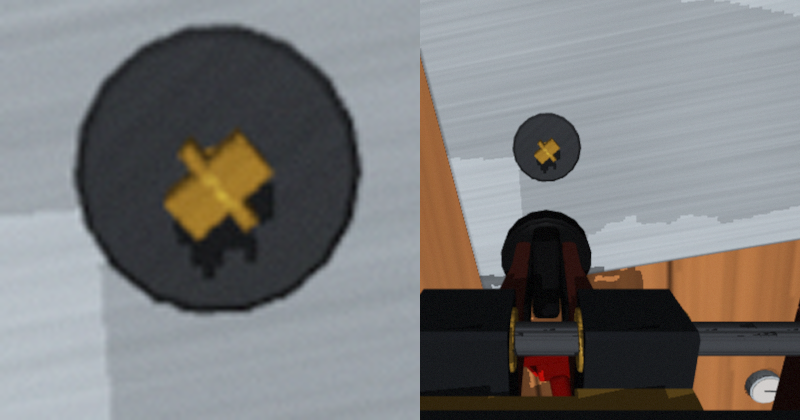

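The crop shows the cross-shaped stem at about (219,186). Its wide rib runs lower-left to upper-right and its narrow rib upper-left to lower-right. Fit the stem by silhouette, and fit the held knob's skirt the same way.

```bash
cat > fit.py <<'E'
from h import *
from scipy.optimize import minimize
def cross(c,a,z):
    u=np.array([np.cos(a),np.sin(a)]);v=np.array([-u[1],u[0]]);o=[]
    for L,W in((8,4),(1.25,8)): o.append(np.array([[*(np.array(c)+s*L*u+t*W*v),z] for s,t in((1,1),(-1,1),(-1,-1),(1,-1))]))
    return o
def stemfit(im,K,C,c0,z=124,S=8):
    hsv=cv2.cvtColor(im,cv2.COLOR_RGB2HSV).astype(int)
    x,y=px([*c0,z],K,C)[0].round().astype(int);x0,y0,n=x-25,y-25,50
    m=((hsv[...,0]>12)&(hsv[...,0]<32)&(hsv[...,1]>120)&(hsv[...,2]>60))[y0:y0+n,x0:x0+n]
    M=cv2.resize(m.astype(np.float32),None,fx=S,fy=S,interpolation=cv2.INTER_LINEAR)>.5
    def cost(p):
        r=np.zeros((n*S,n*S),np.uint8)
        for zz in np.linspace(z-20,z,12):
            for q in cross(p[:2],p[2],zz): cv2.fillPoly(r,[np.round(((px(q,K,C)-[x0,y0]+.5)*S)).astype(np.int32)],1)
        return np.sum((r>0)!=M)/S**2
    best=min((minimize(cost,[*c0+np.array(d),a],method="Nelder-Mead",options=dict(initial_simplex=[[c0[0]+d[0],c0[1]+d[1],a],[c0[0]+d[0]+3,c0[1]+d[1],a],[c0[0]+d[0],c0[1]+d[1]+3,a],[c0[0]+d[0],c0[1]+d[1],a+.2]])) for a in np.arange(0,np.pi,np.pi/6) for d in((0,0),(2,3))),key=lambda r:r.fun)
    return best.x,best.fun,m.sum()
E
python3 - <<'E'
from fit import *
d=np.load("s.npz");im,K,C=d["im"],d["K"],d["C"]
b,f,n=stemfit(im,K,C,np.array([469.,24.]));print("stem",b[:2],np.degrees(b[2]),f,n)
bz=w(np.array([[218,169],[78,169],[359,169],[218,26],[218,312]])/4.2+[225,107]-.5+.12,104,K,C)[:,:2];print("bezel",bz.round(1).tolist(), bz[1:3].mean(0),bz[3:].mean(0))
P=pose();X=P[:3,0];
g=im[200:225,276].mean(1);print("skirt edge col276",g.round().tolist())
print("row at 240 dark span",[ (r,np.nonzero(im[r,230:320].mean(1)<70)[0][[0,-1]]+230) for r in (225,235,240)])
a=np.linspace(0,2*np.pi,200)
for dx in(-3,0,3):
    Pc=np.array([465.1,-25.5,175.9])+dx*X
    q=np.vstack([px(np.c_[Pc[0]+26*np.cos(a),Pc[1]+26*np.sin(a),0*a+Pc[2]+z],K,C) for z in(-20,-2)]);print(dx,"top row",q[:,1].min(),"cols",q[:,0].min(),q[:,0].max())
E
```

```text
stem [470.53941073  27.28387333] 35.49163014097368 25.015625 412
bezel [[470.9, 28.5], [447.2, 31.0], [494.7, 25.9], [473.4, 51.7], [468.2, 3.8]] [470.96716412  28.44701527] [470.79840581  27.74224146]
skirt edge col276 [160.0, 161.0, 163.0, 160.0, 158.0, 159.0, 164.0, 164.0, 162.0, 118.0, 34.0, 10.0, 5.0, 9.0, 13.0, 1.0, 7.0, 16.0, 26.0, 25.0, 21.0, 13.0, 25.0, 35.0, 33.0]
row at 240 dark span [(225, array([244, 308])), (235, array([237, 315])), (240, array([235, 316]))]
-3 top row 209.8999039571304 cols 230.59412154166642 323.8317789076745
0 top row 205.00258700137124 cols 230.38521965298906 324.0706508677307
3 top row 200.06053858094586 cols 230.17430127893692 324.311827964897
```

Request:
move_arm(
  steps=[
    [[0.5,-0.7,0.2],0,1],
    [[0.44,-0.65,0.4],0,1],
    [[0,0,0],0.97,1],
    [[0,0,0],0.97,1],
    [[0,0,0],0.97,1],
    [[0,0,0],0.97,1],
    [[0,0,0],0.97,1],
    [[0,0,0],0.97,1],
    [[0,0,0],0.97,1],
    [[0,0,0],0.97,1],
    [[0,0,0],0.97,1],
    [[0,0,0],0.93,1],
    [[0,0,0],0,1],
    [[0,0,0],0,1],
    [[0,0,0],0,1],
  ],
)

```text
t: 20.03
ee_pos: [433.9, 1.2, 159.9]
orientation: [2.992, 0.958, 0.0]
ft_force: [0.1, -0.7, -0.2]
width: 13.9
grasp_force: 30.0
```

Run:
```python
from fit import *
P=pose();print(P.round(3).tolist(),ctrl.get_obs()['qpos'][5])
im,K,C=cam("wrist");np.savez("s2.npz",im=im,K=K,C=C,P=P)
b,f,n=stemfit(im,K,C,np.array([470.6,27.4]));print("stem",b[:2],np.degrees(b[2]),f,n)
l=P[:3,:3].T@(np.array([*b[:2],124])-P[:3,3]);print("stem in tool mm",l)
g=im[195:235,276].mean(1);print("skirt col276",g.round().tolist())
cr=im[100:340,150:410];cv2.imwrite("pics/w8.png",cv2.resize(cr,(650,600),interpolation=cv2.INTER_CUBIC)[...,::-1])
```

```text
[[0.814, 0.581, 0.0, 433.903], [0.581, -0.814, -0.0, 1.186], [0.0, 0.0, -1.0, 159.913], [0.0, 0.0, 0.0, 1.0]] 0.9265183530715807
stem [470.60091402  27.33313256] 35.37116042573284 44.9375 480
stem in tool mm [4.50540471e+01 1.98526688e-02 3.59206128e+01]
skirt col276 [42.0, 73.0, 145.0, 169.0, 170.0, 170.0, 171.0, 172.0, 169.0, 173.0, 171.0, 173.0, 174.0, 173.0, 133.0, 57.0, 7.0, 8.0, 3.0, 7.0, 5.0, 6.0, 13.0, 20.0, 25.0, 22.0, 18.0, 19.0, 23.0, 24.0, 23.0, 18.0, 5.0, 3.0, 4.0, 5.0, 5.0, 11.0, 4.0, 7.0]
```

View pics/w8.png

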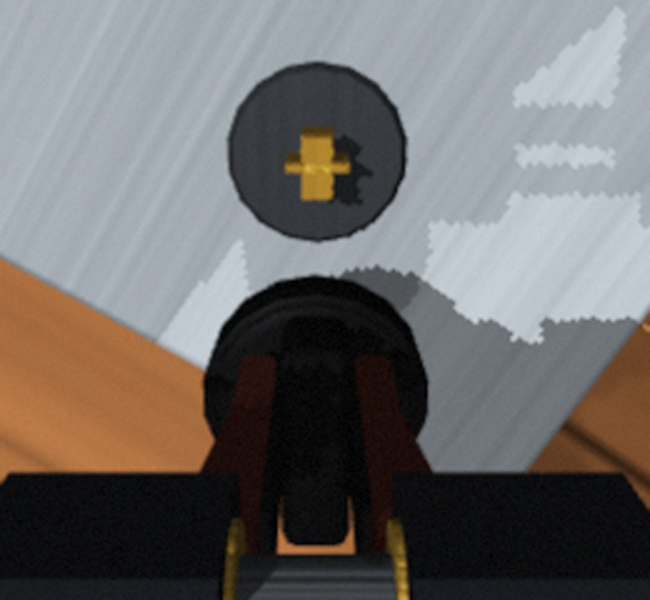

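The crop shows the stem at (317,168), squared up with the bar of the held knob. Move over it and feel the way down.

Request:
move_arm(
  steps=[
    [[0.4,0,0],0,1],
    [[0.7,0,0],0,1],
    [[0.5,0,0],0,1],
    [[0.21,0,0],0,1],
    [[0,0,0],0,1],
    [[0,0,0.3],0,1],
    [[0,0,0.2],0,1],
    [[0,0,0.1],0,1],
    [[0,0,0.1],0,1],
    [[0,0,0.05],0,1],
    [[0,0,0.05],0,1],
    [[0,0,0],0,1],
  ],
)

```text
t: 21.08
ee_pos: [469.2, 27.7, 139.9]
orientation: [-2.992, -0.955, 0.003]
ft_force: [-4.3, 0.3, 8.4]
width: 13.8
grasp_force: 30.0
```

Request:
move_arm(
  steps=[
    [[0,0,-0.04],0,1],
    [[-0.02,-0.015,0],0,1],
    [[0,0,0],0,1],
  ],
)

```text
t: 21.33
ee_pos: [469.1, 27.7, 141.3]
orientation: [-2.993, -0.955, 0.001]
ft_force: [-3.0, -0.0, 6.3]
width: 13.7
grasp_force: 30.0
```

Request:
move_arm(
  steps=[
    [[-0.02,-0.015,0],0,1],
    [[0,0,0],0,1],
  ],
)

```text
t: 21.5
ee_pos: [469.0, 27.7, 141.4]
orientation: [2.993, 0.955, 0.001]
ft_force: [-1.2, -0.4, 5.0]
width: 13.7
grasp_force: 30.0
```

Request:
move_arm(
  steps=[
    [[-0.02,-0.01,0],0,1],
    [[0,0,0],0,1],
  ],
)

```text
t: 21.67
ee_pos: [469.0, 27.7, 141.5]
orientation: [2.992, 0.955, 0.003]
ft_force: [-0.6, -0.9, 6.7]
width: 13.7
grasp_force: 30.0
```

Request:
move_arm(
  steps=[
    [[0,0,0.04],0,1],
    [[0,0,0.04],0,1],
    [[0,0,0],0,1],
  ],
)

```text
t: 21.92
ee_pos: [469.0, 27.7, 139.5]
orientation: [2.992, 0.955, 0.003]
ft_force: [-1.5, -0.6, 7.3]
width: 13.8
grasp_force: 30.0
```

Run:
```python
from h import *
o=ctrl.get_obs();P=pose();print(P.round(3).tolist());print("F tool",P[:3,:3].T@o['ft_force'],"M tool",P[:3,:3].T@o['moment'])
im,K,C=cam("wrist")
i2,K2,C2=cam("side")
x,y=px([470,27,115],K2,C2)[0].round().astype(int)
cv2.imwrite("pics/w9.png",np.hstack([cv2.resize(im[100:340,130:410],(420,360)),cv2.resize(i2[y-35:y+25,x-30:x+30],(360,360),interpolation=cv2.INTER_CUBIC)])[...,::-1])
```

```text
[[0.815, 0.579, 0.002, 468.983], [0.579, -0.815, 0.0, 27.661], [0.001, 0.001, -1.0, 139.545], [0.0, 0.0, 0.0, 1.0]]
F tool [-1.54342009 -0.33098309 -7.29748855] M tool [ 0.07389508 -0.15976096  0.0419283 ]
```

View pics/w9.png

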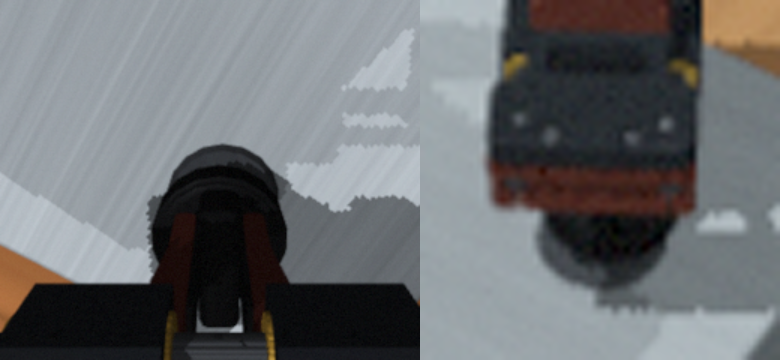

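The wrist view shows the knob level over the bezel, but the force and height say it is not yet in. Search gently.

Request:
move_arm(
  steps=[
    [[-0.04,0,0.02],0,1],
    [[0,0,0],0,1],
    [[0,0,0],0,1],
  ],
)

```text
t: 22.27
ee_pos: [468.9, 27.5, 139.4]
orientation: [2.993, 0.955, 0.005]
ft_force: [0.1, 2.3, 7.9]
width: 13.9
grasp_force: 30.0
```

Request:
move_arm(
  steps=[
    [[0,0.05,0],0,1],
    [[0,0,0],0,1],
    [[0,0,0],0,1],
  ],
)

```text
t: 22.52
ee_pos: [469.3, 26.4, 139.3]
orientation: [2.993, 0.955, 0.004]
ft_force: [0.0, 2.5, 8.9]
width: 13.9
grasp_force: 30.0
```

Request:
move_arm(
  steps=[
    [[0.05,0,0],0,1],
    [[0,0,0],0,1],
    [[0,0,0],0,1],
  ],
)

```text
t: 22.77
ee_pos: [469.5, 26.7, 139.1]
orientation: [2.992, 0.955, 0.001]
ft_force: [-2.1, -0.3, 8.7]
width: 14.0
grasp_force: 30.0
```

Request:
move_arm(
  steps=[
    [[0.05,0,0],0,1],
    [[0,0,0],0,1],
    [[0,0,0],0,1],
  ],
)

```text
t: 23.02
ee_pos: [470.2, 27.3, 139.0]
orientation: [2.992, 0.955, -0.0]
ft_force: [-3.6, -1.1, 8.9]
width: 13.5
grasp_force: 30.0
```

Request:
move_arm(
  steps=[
    [[-0.04,0.03,-0.1],0,1],
    [[0,0,0],0,1],
    [[0,-0.02,0],0,1],
    [[0,-0.02,0],0,1],
    [[0,-0.02,0],0,1],
    [[0,-0.02,0],0,1],
    [[0,-0.02,0],0,1],
    [[0,-0.02,0],0,1],
    [[0,-0.02,0],0,1],
    [[0,-0.02,0],0,1],
  ],
)

```text
t: 23.85
ee_pos: [469.2, 29.2, 141.8]
orientation: [2.991, 0.955, 0.005]
ft_force: [1.7, -3.7, 5.9]
width: 13.8
grasp_force: 30.0
```

Request:
move_arm(
  steps=[
    [[-0.03,0,0],0,1],
    [[0,0.02,0],0,1],
    [[0,0.02,0],0,1],
    [[0,0.02,0],0,1],
    [[0,0.02,0],0,1],
    [[0,0.02,0],0,1],
    [[0,0.02,0],0,1],
    [[0,0.02,0],0,1],
    [[0,0.02,0],0,1],
  ],
)

```text
t: 24.6
ee_pos: [469.7, 26.3, 141.5]
orientation: [-2.993, -0.955, -0.002]
ft_force: [-1.3, 2.5, 6.0]
width: 13.9
grasp_force: 30.0
```

Request:
move_arm(
  steps=[
    [[-0.03,0,0],0,1],
    [[0,-0.02,0],0,1],
    [[0,-0.02,0],0,1],
    [[0,-0.02,0],0,1],
    [[0,-0.02,0],0,1],
    [[0,-0.02,0],0,1],
    [[0,-0.02,0],0,1],
    [[0,-0.02,0],0,1],
    [[0,-0.02,0],0,1],
  ],
)

```text
t: 25.35
ee_pos: [468.2, 28.4, 141.9]
orientation: [2.991, 0.955, 0.006]
ft_force: [1.8, -2.9, 5.0]
width: 13.6
grasp_force: 30.0
```

Request:
move_arm(
  steps=[
    [[0.06,0,0],0,1],
    [[0.06,0,0],0,1],
    [[0,0.02,0],0,1],
    [[0,0.02,0],0,1],
    [[0,0.02,0],0,1],
    [[0,0.02,0],0,1],
    [[0,0.02,0],0,1],
    [[0,0.02,0],0,1],
    [[0,0.02,0],0,1],
    [[0,0.02,0],0,1],
    [[0,0.02,0],0,1],
    [[0,0.02,0],0,1],
    [[0,0.02,0],0,1],
  ],
)

```text
t: 26.43
ee_pos: [472.0, 26.3, 141.3]
orientation: [-2.993, -0.955, -0.001]
ft_force: [-1.9, 1.9, 5.0]
width: 14.0
grasp_force: 30.0
```

Request:
move_arm(
  steps=[
    [[0.04,0,0],0,1],
    [[0,-0.02,0],0,1],
    [[0,-0.02,0],0,1],
    [[0,-0.02,0],0,1],
    [[0,-0.02,0],0,1],
    [[0,-0.02,0],0,1],
    [[0,-0.02,0],0,1],
    [[0,-0.02,0],0,1],
    [[0,-0.02,0],0,1],
    [[0,-0.02,0],0,1],
  ],
)

```text
t: 27.27
ee_pos: [471.1, 29.4, 141.0]
orientation: [2.99, 0.956, 0.002]
ft_force: [3.5, -9.5, -3.7]
width: 14.0
grasp_force: 30.0
```

Request:
move_arm(
  steps=[
    [[0.04,0,0],0,1],
    [[0,0.02,0],0,1],
    [[0,0.02,0],0,1],
    [[0,0.02,0],0,1],
    [[0,0.02,0],0,1],
    [[0,0.02,0],0,1],
    [[0,0.02,0],0,1],
    [[0,0.02,0],0,1],
    [[0,0.02,0],0,1],
    [[0,0.02,0],0,1],
  ],
)

```text
t: 28.1
ee_pos: [473.5, 27.5, 140.9]
orientation: [-2.992, -0.955, 0.0]
ft_force: [-1.2, 2.2, 0.6]
width: 14.3
grasp_force: 30.0
```

Captured: the vertical force vanished while the lateral force built up. Centre it and descend.

Request:
move_arm(
  steps=[
    [[-0.01,-0.04,0],0,1],
    [[-0.01,-0.05,0],0,1],
    [[0,0,0],0,1],
    [[0,0,0.05],0,1],
    [[0,0,0.05],0,1],
    [[0,0,0],0,1],
  ],
)

```text
t: 28.6
ee_pos: [471.8, 28.8, 138.2]
orientation: [-2.993, -0.956, 0.001]
ft_force: [-0.4, -0.0, -1.0]
width: 14.0
grasp_force: 30.0
```

Request:
move_arm(
  steps=[
    [[0,0,0.06],0,1],
    [[0,0,0.06],0,1],
    [[0,0,0.06],0,1],
    [[0,0,0.06],0,1],
    [[0,0,0],0,1],
    [[0,0,0],0,1],
  ],
)

```text
t: 29.1
ee_pos: [471.8, 28.9, 132.3]
orientation: [-2.993, -0.956, 0.001]
ft_force: [0.0, 0.6, -1.6]
width: 13.8
grasp_force: 30.0
```

Request:
move_arm(
  steps=[
    [[0,0,0.04],0,1],
    [[0,0,0.04],0,1],
    [[0,0,0.04],0,1],
    [[0,0,0],0,1],
    [[0,0,0],0,1],
  ],
)

```text
t: 29.52
ee_pos: [472.0, 28.9, 129.5]
orientation: [2.993, 0.955, 0.0]
ft_force: [0.5, 0.2, -0.4]
width: 14.2
grasp_force: 30.0
```

Request:
move_arm(
  steps=[
    [[0,0,0.04],0,1],
    [[0,0,0.04],0,1],
    [[0,0,0.03],0,1],
    [[0,0,0],0,1],
    [[0,0,0],0,1],
  ],
)

```text
t: 29.93
ee_pos: [472.0, 28.9, 127.0]
orientation: [2.993, 0.956, 0.0]
ft_force: [-1.7, 0.1, 5.9]
width: 14.0
grasp_force: 30.0
```

Request:
move_arm(
  steps=[
    [[0,0,0.04],0,1],
    [[0,0,0.04],0,1],
    [[0,0,0],0,1],
    [[0,0,0],0,1],
  ],
)

```text
t: 30.27
ee_pos: [472.1, 28.8, 125.1]
orientation: [2.993, 0.955, 0.0]
ft_force: [-2.5, -0.7, 8.3]
width: 13.8
grasp_force: 30.0
```

Request:
move_arm(
  steps=[
    [[0,0,0.04],0,1],
    [[0,0,0.03],0,1],
    [[0,0,0],0,1],
    [[0,0,0],0,1],
  ],
)

```text
t: 30.6
ee_pos: [472.1, 28.9, 124.2]
orientation: [2.993, 0.956, 0.001]
ft_force: [-6.3, 0.0, 18.4]
width: 14.3
grasp_force: 30.0
```

Request:
move_arm(
  steps=[
    [[0,0,0.04],0,1],
    [[0,0,0],0,1],
    [[0,0,0],0,1],
  ],
)

```text
t: 30.85
ee_pos: [472.3, 28.9, 124.0]
orientation: [2.993, 0.956, 0.002]
ft_force: [-8.3, 0.7, 27.8]
width: 13.8
grasp_force: 30.0
```

Request:
move_arm(
  steps=[
    [[0,0,-0.05],0,1],
    [[0,0,0],0,1],
    [[0,0,0],0,1],
    [[0,0,0],0,1],
  ],
)

```text
t: 31.18
ee_pos: [472.2, 29.0, 124.1]
orientation: [2.993, 0.955, 0.001]
ft_force: [-3.4, 0.9, 13.5]
width: 14.1
grasp_force: 30.0
```

Run:
```python
from h import *
cam("top")
for t in ["stone1","scraper","ramekin","probe","skewer1"]: print(t,[(round(b["p"],2),np.round(b["rect"],1).tolist()) for b in cams.boxes_of("top",t)][:4])
o=ctrl.get_obs();print(o['t'],o['ee_pos'],o['ft_force'],o['grasp_force'])
```

```text
stone1 [(0.5, [150.6, 193.0, 8.1, 8.8]), (0.43, [161.7, 176.1, 5.0, 11.3])]
scraper [(0.96, [348.5, 248.4, 80.3, 45.9])]
ramekin [(0.66, [408.4, 189.2, 30.6, 32.4])]
probe [(0.68, [349.2, 137.1, 12.9, 47.9])]
skewer1 [(0.93, [459.1, 239.1, 10.3, 112.1]), (0.57, [439.1, 239.5, 13.0, 118.4]), (0.36, [349.6, 248.2, 77.5, 47.8])]
31.4833 [472.22459841  28.92657113 124.12943366] [-3.48683034  0.99087202 13.11966384] 30.001883804798126
```

The knob is home and pressed to the stop at about 13 N, nothing else has been disturbed, and the stones read as inside the pit. Hand in.

```bash
python3 -c "
from workcell import ctrl
print(ctrl.close_job())"
```

```text
the job is handed in; nothing more can be done
None
```

I handed the job in at about 31 s: the four stones are swept off the deck into the firebox, the scraper is flat on the bench, and the knob is on the stem, held pushed in to its stop at about 13 N. I viewed 11 pictures, one over the limit of 10.

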